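Bring the ring holder round the bent rod onto its pin and set the filter funnel

TASK

Get the filtration stand ready: slide the ring holder parked on the level arm round the bend of the rod and down the upright, then swing it to the side where the beaker stands until its slot drops over the cross pin and it sits fully home on the seat. Then set the white filter funnel upright in the ring, lowering it in rather than dropping it, and let go. Leave the beaker standing where it is and knock nothing over.

Things in the scene. Friction and masses are not known exactly. Their poses are not given: they have to be found in the camera images.
- stand: Filtration stand, fixed. Origin at the foot of its rod (bench height), z up, x pointing away from the level arm. Grey base plate, 12 mm thick, reaches from x -105 to +35 and y -130 to +130 mm. A 12 mm round steel rod rises on the z axis to z 145, bends with 50 mm centreline radius (bend centre x -50, z 145) and runs level at z 195 to x -225.
- rod_end (a point): end of the rod's level arm on its centreline (stand x -225, z 195 mm); a black ball of 26 mm diameter, centred 6 mm farther out, stops the end
- seat (a point): centre of the top face of the seat, a flat steel disc of 60 mm diameter on the upright, 105 mm above the bench; axes as the stand's. Just above it a 6 mm cross pin goes through the rod along the stand's x, 16 mm out to each side; the pin's top is 7 mm above the seat.
- holder: Ring holder, about 280 g, loose on the rod: a steel boss (outer diameter 36, 26 long, bore 15.5 mm) with an aluminium bar 12 mm wide to a ring. Origin: centre of the boss's slotted end face (lower face when seated); z: bore axis, away from that face; x: from bore to ring. The slot crosses the face along y, 9.4 mm wide, 9 deep. Parked on the level arm, slotted face towards the bend, ring hanging down.
- boss_top (a point): centre of the boss's plain end face, on the bore axis, 26 mm from the slotted face. Once round the bend the boss slides down the upright by its own weight and stops on the cross pin, 7 mm above the seat, leaning up to 0.17 rad with its ring under the level arm. Turned 90 degrees either way (a light push on the ring or bar) the slot meets the pin and it drops 7 mm onto the seat.
- ring (a point): centre of the ring's opening, half-way through its thickness (64 mm along the holder's x, 4 mm along its z); axes as the holder's. Ring: inner diameter 48, outer 58, 8 mm thick, flush with the boss's slotted face.
- funnel_mid (a point): White porcelain filter funnel, about 85 g, 75 mm high, standing on its stem; this point is on its axis, 37.5 mm above its foot. Stem of 34 mm diameter up to 27 mm, a cone widening to 60 mm at 43 mm, then a straight bowl of 60 mm outer diameter up to the open rim. In the ring it hangs by its cone.
- funnel_foot (a point): in the ring it comes to hang about 31 mm below ring; centre of the underside of the funnel's stem; z is the funnel's axis, up
- beaker_foot (a point): Small glass beaker, 56 mm mouth, 58 mm high, loose; this point is the centre of its underside. It stands on the stand's base plate (top 12 mm above the bench) beside the upright, 64 mm to the +y or to the -y side: this differs from time to time, a low amber jar takes the other side.
- amber_mid (a point): bystander: amber jar with white lid, 42 mm diameter, 55 mm high, on the base plate on the other side of the upright; point at its centre
- jar_mid (a point): bystander: plain white plastic jar, straight-sided with a lid, 54 mm diameter, 70 mm high, near the funnel; point at its centre
- vial_mid (a point): bystander: glass vial with black cap, 26 mm diameter, 50 mm high, near the funnel; point at its centre
- solvent_mid (a point): bystander: tall amber bottle with blue cap, 72 mm diameter, 150 mm high; point at its centre
Not all that is in view belongs to the job. What is shaped like the part that bears funnel_mid but purple is not meant.

How it is judged:
On the way, in this order (a step that is already met when the one before it is completed fails the run):
1. the ring holder has come round the bend and its boss stands on the upright (horizontal distance between holder and seat below 0.012 m and z of holder in the frame of seat below 0.02 m and angle between holder's own z axis and vertical below 0.25 rad), for 0.1 s.
2. the ring holder is turned over the beaker, its slot dropped over the pin, home on the seat (horizontal distance between holder and seat below 0.006 m and z of holder in the frame of seat below 0.003 m and angle between holder's own z axis and vertical below 0.12 rad and angle between the x axis of holder and the y axis of stand, either way round below 0.17 rad and horizontal distance between ring and beaker_foot below 0.025 m), for 0.2 s.
3. the funnel hangs upright in the ring (horizontal distance between funnel_foot and ring below 0.008 m and z of funnel_foot in the frame of ring between -0.037 and -0.026 m and angle between funnel_foot's own z axis and vertical below 0.17 rad), for 0.2 s.
At the end, for the whole second after the job is handed in: Holder home on the seat over the pin (boss within 6 mm of the axis, under 3 mm up, tilt under 0.12 rad), turned over the beaker (25 mm); funnel hanging in the ring (within 8 mm, foot 26 to 37 mm below its middle, tilt under 0.17 rad), at rest; beaker upright, moved under 20 mm (all of step 2 and all of step 3 and linear speed of each of holder, funnel below 0.02 m/s and distance of beaker_foot from where it was at the start of the episode below 0.02 m and angle between beaker_foot's own z axis and vertical below 0.15 rad); the robot touches nothing.
It fails at once if the beaker, a jar, the vial or the solvent bottle is knocked over (angle between any of beaker_foot, amber_mid, jar_mid, vial_mid, solvent_mid's own z axis and vertical above 0.6 rad).
It fails at once if the funnel is dropped into the ring instead of lowered (falling through it faster than 0.4 m/s) (horizontal distance between funnel_foot and ring below 0.025 m and z of funnel_foot in the frame of ring between -0.045 and 0.03 m and linear speed of funnel above 0.4 m/s).
It also fails if it takes over 72 s, if anything falls off the work surface, if the arm or the gripper's body presses on something with over 40 N, if the wrist force passes 120 N, or if a joint passes its speed limit or range.

ROBOT

A 7-joint arm with a two-finger parallel gripper is mounted at the origin on the work surface. World frame = base frame: x ahead of the robot, y to its left, z up, the work surface at z = 0. Lengths are in m, angles in rad, forces in N, time in s.
With the tool pointing down it reaches from about 0.425 to 1.025 m from the base axis. Payload 3.6 kg.
Tool frame: the origin (TCP) lies midway between the tips of the shut fingers; the grasp point (between the pads) lies 19 mm behind it (pinch_z is the distance from the TCP to the grasp point, in m); z points along the fingers, y is the direction in which the jaws open and shut (so a half turn about z gives the same grasp; the last joint's range is limited). The gripper opens to 85 mm and grips with 20 to 120 N. Pads are 22 mm wide; open, the fingers measure 114 mm over their backs; the gripper's body (76 mm by 85 mm) begins 54 mm behind the grasp point. The pads swing forward as they close: fully open they stand 13 mm farther back than shut.
Start: joints at [-1.308, 0.591, 0.048, 1.609, -0.033, 0.943, -0.034], TCP at [0.253, 0.68, 0.231] pointing down, gripper open.
Joint ranges: [-2.69, 2.69], [-0.47, 2.24], [-1.27, 1.36], [0.19, 2.51], [-1.53, 4.68], [0.08, 2.07], [-3.09, 3.09]. Speed limits (rad/s): [2.57, 2.57, 3.14, 3.14, 3.14, 3.14, 3.14].

INTERFACE

Orientations are given as a rotation vector (axis times angle).
In Python, from workcell import get_obs, snapshot, job_done, outline_of, pinch_z gives the robot as it stands.
- The arm moves only by the tool arm_command, never from a script. Its argument "targets" is one flat list of numbers, 7 for each row, row after row: the turn, a rotation vector about the tool's x, y, z in units of 5 degrees (1.0 is 5 degrees), then the shift along the tool's x, y, z in units of 25 mm (1.0 is 25 mm), then the finger opening in mm, from 0 to 85.4. In form: [ax, ay, az, dx, dy, dz, grip, ax, ay, az, dx, dy, dz, grip, ...]. A call has 1 to 12 rows; each row shifts and turns the commanded pose from where the row before left it, along the tool's axes as they then stand; what a row does not reach is not made up. A row lasts 1/8 s, in which the tool goes at most 62.5 mm and 10.7 degrees, less where a joint would pass 70% of its speed; a pose out of reach is approached as far as the arm can. A call is refused whole if a number of a shift passes 1 or a number of a turn 1, either way. A call with a gripper value outside its range is refused whole. The fingers move at their own pace and stop on an object; "force" is the grip in N (left out, the last holds). Time passes only in rows, so rows that do not move let the fingers close. It gives the time, the measured TCP pose, the force and the opening at its end, in the units of the state.
- get_obs(): the state, without advancing time (a new reading comes with each control period).
- snapshot(name): name is "side" or "top"; returns a dict with "image" (400x640x3 uint8, red, green, blue), "intrinsics" (3x3 intrinsics, pixels), "k1" (the pictures are not rectified: a ray, as slopes to the right and down, at radius r is drawn at 1 + k1 r^2 times it, then the intrinsics apply), "origin" and "orientation" of the camera in the world. Camera axes: x right, y up, looking along -z (the intrinsics and any distortion apply to the point x, -y, -z); pixel columns grow to the right and rows downward; lengths in m; the calibration is good to about 2 mm. A picture is of the moment at which its call begins. There is no depth.
- job_done(): hands the job in, once; it reports no verdict.
Trained networks look in the newest picture that a camera, given by its name, has taken for a name from the list of things; names that differ only in an ending like _2 or _b are one class to them, and where a whole thing is asked for, a point or a joint stands for the part that bears it (a point fixed in the world has none). Each returns a list of dicts, best first, with "confidence" (0 to 1); they miss things now and then, are a little off and sometimes report something else, mostly with a low value. They report only what shows in the picture. A call takes as long as a camera call. They do not tell look-alikes from the thing itself.
- outline_of(label, camera): "region" (400x640 bool, what is visible of it) and "bbox" ([left, top, right, bottom] in pixels, round what is visible of it).
The state is a dict: "time_s": time; "joints": joint angles; "joint_vel": joint speeds; "tau": joint torques, N m; "tcp_pos": TCP position; "tool_rot": TCP orientation; "force": force on the tool from outside, world axes, zero at the start; "wrist_torque": the same for the moment, N m; "width": opening from 0.0 (shut) to 1.0 (fully open).
Only numpy, scipy, OpenCV 4.12 (cv2) and the standard library are available. Lean on these libraries where they do the work, as an engineer would, in place of code of your own. Each camera call takes 0.05 s, during which the arm holds its last target. There are 200 camera calls.

## Working session

There is one attempt and no reset: what is moved stays moved. The work goes in short steps, Python scripts to look and compute and a tool call to move; the robot and the scene stay as the last step left them, time stands still between calls to the robot, and variables do not carry over. Pictures are saved under pics/ and viewed, about 8 in all and at most 12, crops included, and the job is handed in when it is done.

Besides the shell and the picture viewer there is one more tool, called after "Emit:" by a JSON object that holds its "method" and its "body". arm_command: Moves the arm, as the interface text tells. Its arguments: {"type":"object","properties":{"targets":{"type":"array"},"force":{"type":"number"}},"required":["targets"]}

```bash
mkdir -p pics; cat > h.py <<'E'
import numpy as np, cv2
from scipy.spatial.transform import Rotation as R
from workcell import *
def cam(s):
    K=np.array(s["intrinsics"]);o=np.array(s["origin"]);q=np.array(s["orientation"])
    M=q if q.shape==(3,3) else (R.from_rotvec(q) if q.size==3 else R.from_quat(q)).as_matrix()
    return K,s["k1"],o,M
def ray(s,u,v):
    K,k,o,M=cam(s);x=(u-K[0,2])/K[0,0];y=(v-K[1,2])/K[1,1]
    rd=np.hypot(x,y);r=rd
    for _ in range(30): r=rd/(1+k*r*r)
    f=r/rd if rd>0 else 1
    d=M@np.array([x*f,-y*f,-1]);return o,d/np.linalg.norm(d)
def at_z(s,u,v,z):
    o,d=ray(s,u,v);return o+d*(z-o[2])/d[2]
def proj(s,p):
    K,k,o,M=cam(s);c=M.T@(np.array(p)-o);x,y=c[0]/-c[2],-c[1]/-c[2]
    f=1+k*(x*x+y*y);return np.array([K[0,0]*x*f+K[0,2],K[1,1]*y*f+K[1,2]])
def tri(a,b):
    A=np.zeros((3,3));B=np.zeros(3)
    for o,d in(a,b):
        P=np.eye(3)-np.outer(d,d);A+=P;B+=P@o
    return np.linalg.solve(A,B)
def save(n,im): cv2.imwrite("pics/"+n,cv2.cvtColor(im,cv2.COLOR_RGB2BGR))
E
python3 - <<'E'
from h import *
o=get_obs();print(o);print(pinch_z if not callable(pinch_z) else pinch_z())
for c in("side","top"):
    s=snapshot(c);save(c+"0.png",s["image"]);print(c,s["origin"],s["orientation"],s["intrinsics"],s["k1"])
    for n in["stand","holder","funnel_mid","beaker_foot","amber_mid","jar_mid","vial_mid","solvent_mid"]:
        for r in outline_of(n,c)[:3]: print(n,round(r["confidence"],2),np.round(r["bbox"]),)
E
```

```text
{'time_s': 0.0, 'joints': array([-1.30850517,  0.59210661,  0.04828292,  1.60983063, -0.03329625,
        0.9426793 , -0.03369534]), 'joint_vel': array([ 1.36245846e-03, -1.07550569e-03,  1.56605144e-03, -1.49928235e-04,
        3.05722588e-04,  6.35525609e-04,  4.82434961e-05]), 'tau': array([-8.89521507e-04, -5.48687303e+01,  1.54603232e+00, -1.98127824e+01,
        9.29723494e-03,  8.59787426e-03,  9.62065712e-06]), 'tcp_pos': array([0.25223827, 0.67882812, 0.2301464 ]), 'tool_rot': array([-0.55572678, -3.09176827,  0.00345927]), 'force': array([0.164327  , 0.09088141, 0.54242195]), 'wrist_torque': array([0.04343119, 0.02482796, 0.0204863 ]), 'width': 1.000576692341689}
0.0187
side [ 0.22624887 -0.73432109  0.7398774 ] [ 0.87646245 -0.18882738 -0.35024558] [[373.0450655    0.         314.48971178]
 [  0.         373.0450655  204.34079297]
 [  0.           0.           1.        ]] -0.048260405893514116
stand 0.88 [250. 163. 364. 253.]
holder 0.71 [288. 164. 304. 198.]
funnel_mid 0.9 [386. 298. 416. 334.]
funnel_mid 0.68 [379. 259. 407. 292.]
funnel_mid 0.68 [334. 209. 355. 231.]
b
[... 152 characters left out ...]
mid 0.83 [273. 125. 293. 169.]
top [ 0.3627326  -0.01635409  1.24029571] [ 0.12557656 -0.10278255 -1.56302092] [[396.43766207   0.         320.80355141]
 [  0.         396.43766207 195.7046859 ]
 [  0.           0.           1.        ]] 0.004281190588949902
stand 0.91 [266. 157. 353. 246.]
holder 0.46 [293. 204. 314. 208.]
funnel_mid 0.89 [434. 168. 457. 192.]
funnel_mid 0.54 [270. 156. 350. 243.]
beaker_foot 0.69 [319. 161. 338. 176.]
amber_mid 0.58 [295. 199. 314. 208.]
jar_mid 0.84 [426. 222. 447. 240.]
jar_mid 0.74 [293. 194. 313. 209.]
vial_mid 0.63 [389. 250. 393. 257.]
solvent_mid 0.91 [183. 171. 215. 201.]
solvent_mid 0.71 [264. 154. 356. 247.]
solvent_mid 0.22 [389. 247. 394. 256.]
```

```bash
python3 - <<'E'
import cv2
a=cv2.imread("pics/side0.png")[115:365,230:450];b=cv2.imread("pics/top0.png")[130:280,170:480]
cv2.imwrite("pics/a.png",cv2.resize(a,None,fx=2.4*1,fy=2.4,interpolation=cv2.INTER_CUBIC))
cv2.imwrite("pics/b.png",cv2.resize(b,None,fx=2.58,fy=2.58,interpolation=cv2.INTER_CUBIC))
E
```

```text
(no output)
```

View pics/a.png

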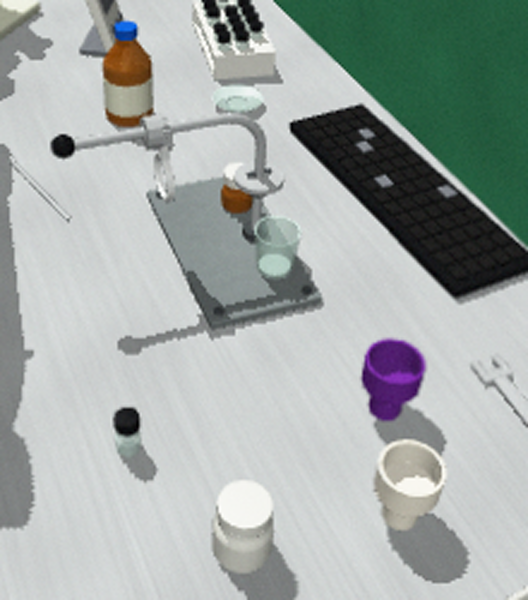

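View pics/b.png

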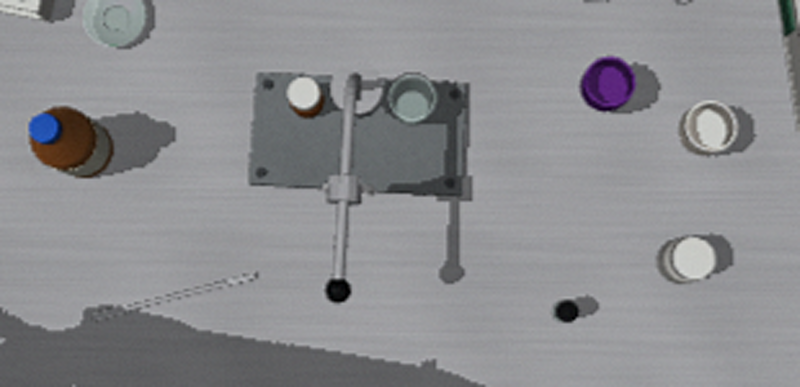

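Side picture (crop, full-picture pixels): ball at (256,176), boss at (295,170), ring hanging at (299,187), beaker at (345,218), amber jar at (329,195). There are two funnel candidates: a purple one at (394,273) and a white one at (401,315). The white one fits the description. In the top picture the beaker is right of the upright, which is the -y side, and the white funnel is at (445,179).

```bash
cat >> h.py <<'E'
def st(p,q): # stand->world, p=(x,y,yaw)
    c,s_=np.cos(p[2]),np.sin(p[2]);return np.array([p[0]+c*q[0]-s_*q[1],p[1]+s_*q[0]+c*q[1],q[2]])
def inv(p,w):
    c,s_=np.cos(p[2]),np.sin(p[2]);d=np.array(w)[:2]-p[:2];return np.array([c*d[0]+s_*d[1],-s_*d[0]+c*d[1],w[2]])
E
python3 - <<'E'
from h import *
from scipy.optimize import least_squares
T=snapshot("top");S=snapshot("side")
t=lambda x,y:np.array([x/2.581+170-.3,y/2.581+130-.3]); s=lambda x,y:np.array([x/2.4+230-.3,y/2.4+115-.3])
obs=[(T,t(338,290),[-.231,0,.195]),(S,s(63,146),[-.231,0,.195]),
(T,t(257,72),[.035,.130,.012]),(T,t(469,83),[.035,-.130,.012]),(T,t(467,195),[-.105,-.130,.012]),(T,t(249,185),[-.105,.130,.012]),
(S,s(148,193),[-.105,.13,.012]),(S,s(213,321),[-.105,-.13,.012]),(S,s(321,295),[.035,-.13,.012])]
f=lambda p:np.concatenate([proj(c,st(p,q))-u for c,u,q in obs])
r=least_squares(f,[.45,0,0],loss='soft_l1');print(r.x,np.round(r.fun.reshape(-1,2),1) if r.fun.size else 0)
p=r.x;np.save("stand.npy",p)
ball=tri(ray(T,*t(338,290)),ray(S,*s(63,146)));print("ball",ball,inv(p,ball))
boss=tri(ray(T,*t(344,188)),ray(S,*s(157,132)));print("boss",boss,inv(p,boss))
o=at_z(T,*t(344,188),.2);print("boss top z.2",inv(p,o))
print("ring", [inv(p,st(p,[0,0,0]))])
for n in["funnel_mid","jar_mid","vial_mid","solvent_mid","beaker_foot"]:
    b=outline_of(n,"top");a=outline_of(n,"side")
    if not a or not b: print(n,len(a),len(b));continue
    a,b=a[0]["bbox"],b[0]["bbox"]
    w=tri(ray(S,(a[0]+a[2])/2,(a[1]+a[3])/2),ray(T,(b[0]+b[2])/2,(b[1]+b[3])/2));print(n,np.round(w,3),np.round(inv(p,w),3))
b=outline_of("funnel_mid","top")[0]["bbox"];print(at_z(T,(b[0]+b[2])/2,(b[1]+b[3])/2,.06))
print("funnel rim top-crop",at_z(T,*t(711,126),.075),"side rim",at_z(S,*s(413,467),.075))
print("beaker rim top",inv(p,at_z(T,*t(412,95),.07)),at_z(T,*t(412,95),.07),"side",at_z(S,*s(277,234),.07))
print(proj(T,st(p,[0,0,.1])),proj(S,st(p,[0,0,.105])))
E
```

```text
[ 0.62371829  0.03815507 -0.04886183] [[ 0.8 -0.1]
 [ 0.1 -0.1]
 [ 0.1 -0.1]
 [-0.3 -0.3]
 [-1.5  0.1]
 [-0.  -0.3]
 [-0.9 -1.3]
 [-0.8  0.9]
 [ 1.1  0.5]]
ball [0.39307184 0.05148249 0.19344112] [-0.23102212  0.00204618  0.19344112]
boss [0.49817941 0.04687421 0.18975451] [-0.12581491  0.00257711  0.18975451]
boss top z.2 [-0.12728576  0.00193429  0.2       ]
ring [array([0., 0., 0.])]
funnel_mid [ 0.567 -0.342  0.158] [-0.038 -0.382  0.158]
jar_mid [ 0.44  -0.345  0.034] [-0.165 -0.392  0.034]
vial_mid [ 0.507  0.074 -0.353] [-0.119  0.03  -0.353]
solvent_mid [0.561 0.359 0.076] [-0.079  0.317  0.076]
beaker_foot [ 0.628 -0.014  0.029] [ 0.007 -0.051  0.029]
[ 0.58606548 -0.3715312   0.06      ]
funnel rim top-crop [ 0.58650463 -0.36869854  0.075     ] side rim [ 0.587384   -0.37049947  0.075     ]
beaker rim top [ 0.00258319 -0.06212749  0.07      ] [ 0.62326394 -0.02402443  0.07      ] side [ 0.61632035 -0.03271366  0.07      ]
[308.26933169 164.08108577] [337.60434979 187.45476218]
```

```bash
cat >> h.py <<'E'
def plan(p,Rm):
    """shift/turn from the measured pose to target, in move units (tool axes of now)"""
    o=get_obs();A=R.from_rotvec(o["tool_rot"]).as_matrix()
    print("t",round(o["time_s"],2),"tcp",np.round(o["tcp_pos"],4),"w",round(o["width"]*85.4,1),"F",np.round(o["force"],1))
    rv=R.from_matrix(A.T@Rm).as_rotvec()
    print(" turn units",np.round(np.degrees(rv)/5,2)," shift units(now axes)",np.round(A.T@(np.array(p)-o["tcp_pos"])/.025,2)," (target axes)",np.round(Rm.T@(np.array(p)-o["tcp_pos"])/.025,2))
def down(yaw): # tool x along yaw dir, z down
    return R.from_euler('z',yaw).as_matrix()@np.diag([1,-1,-1.])
P=None
try: P=np.load("stand.npy")
except Exception: pass
E
python3 - <<'E'
from h import *
A=R.from_rotvec(get_obs()["tool_rot"]).as_matrix();print(A.round(3))
for yaw in(P[2],P[2]+np.pi): plan(st(P,[-.165,0,.27]),down(yaw))
E
```

```text
[[-0.937  0.348 -0.   ]
 [ 0.348  0.937 -0.   ]
 [ 0.    -0.    -1.   ]]
t 1.55 tcp [0.2525 0.6796 0.2313] w 85.3 F [0.7 0.6 0. ]
 turn units [-0.    0.   32.48]  shift units(now axes) [-16.56 -20.87  -1.55]  (target axes) [ 9.48 24.9  -1.55]
t 1.55 tcp [0.2525 0.6796 0.2313] w 85.3 F [0.7 0.6 0. ]
 turn units [-0.   -0.   -3.52]  shift units(now axes) [-16.56 -20.87  -1.55]  (target axes) [ -9.48 -24.9   -1.55]
```

Emit:
{"method": "arm_command", "body": {"targets": [0,0,-0.88,0,0,-0.5,22,0,0,-0.88,0,0,-0.5,22,0,0,-0.88,0,0,-0.5,22,0,0,-0.88,0,0,-0.5,22,0,0,0,-0.38,-1,0,22,0,0,0,-0.38,-1,0,22,0,0,0,-0.38,-1,0,22,0,0,0,-0.38,-1,0,22,0,0,0,-0.38,-1,0,22,0,0,0,-0.38,-1,0,22,0,0,0,-0.38,-1,0,22,0,0,0,-0.38,-1,0,22], "force": 30}}

```text
time_s: 3.05
tcp_pos: [0.3191, 0.4752, 0.2815]
tool_rot: [0.076, 3.14, 0.001]
force: [-0.0, 0.3, -0.7]
width: 0.261
```

Emit:
{"method": "arm_command", "body": {"targets": [0,0,0,-0.38,-1,0,22,0,0,0,-0.38,-1,0,22,0,0,0,-0.38,-1,0,22,0,0,0,-0.38,-1,0,22,0,0,0,-0.38,-1,0,22,0,0,0,-0.38,-1,0,22,0,0,0,-0.38,-1,0,22,0,0,0,-0.38,-1,0,22,0,0,0,-0.38,-1,0,22,0,0,0,-0.38,-1,0,22,0,0,0,-0.38,-1,0,22,0,0,0,0,0,0,22]}}

```text
time_s: 4.55
tcp_pos: [0.4102, 0.1941, 0.2814]
tool_rot: [0.083, 3.14, -0.001]
force: [0.2, 0.4, -0.4]
width: 0.255
```

```bash
python3 - <<'E'
from h import *
plan(st(P,[-.165,0,.27]),down(P[2]+np.pi));print(get_obs()["joints"].round(2))
E
```

```text
t 4.55 tcp [0.4102 0.1941 0.2814] w 21.7 F [ 0.2  0.4 -0.4]
 turn units [-0.    0.   -0.05]  shift units(now axes) [-2.26 -5.8   0.46]  (target axes) [-2.24 -5.81  0.46]
[-0.63  0.18  0.1   2.15 -0.03  0.82  1.01]
```

Emit:
{"method": "arm_command", "body": {"targets": [0,0,-0.05,-0.38,-0.97,0,22,0,0,0,-0.38,-0.97,0,22,0,0,0,-0.38,-0.97,0,22,0,0,0,-0.37,-0.97,0,22,0,0,0,-0.37,-0.97,0.2,22,0,0,0,-0.37,-0.97,0.3,22,0,0,0,0,0,0,22,0,0,0,0,0,0,22]}}

```text
time_s: 5.55
tcp_pos: [0.4593, 0.05, 0.2689]
tool_rot: [-0.067, -3.141, -0.001]
force: [0.5, 0.0, 1.1]
width: 0.261
```

```bash
python3 - <<'E'
from h import *
plan(st(P,[-.165,0,.180]),down(P[2]+np.pi));print(get_obs()["joints"].round(2))
T=snapshot("top");S=snapshot("side")
a=cv2.resize(T["image"][150:260,240:370],None,fx=3.4,fy=3.4,interpolation=cv2.INTER_CUBIC);b=cv2.resize(S["image"][130:270,230:370],None,fx=2.67,fy=2.67,interpolation=cv2.INTER_CUBIC)
h=min(len(a),len(b));save("c.png",np.hstack([a[:h,:400],b[:h,:400]]));print(a.shape,b.shape)
E
```

```text
t 5.55 tcp [0.4593 0.05   0.2689] w 22.3 F [0.5 0.  1.1]
 turn units [ 0.01 -0.    0.07]  shift units(now axes) [ 0.01 -0.16  3.56]  (target axes) [ 0.01 -0.15  3.56]
[-0.38  0.21  0.2   2.15 -0.06  0.79  1.39]
(374, 442, 3) (374, 374, 3)
```

View pics/c.png

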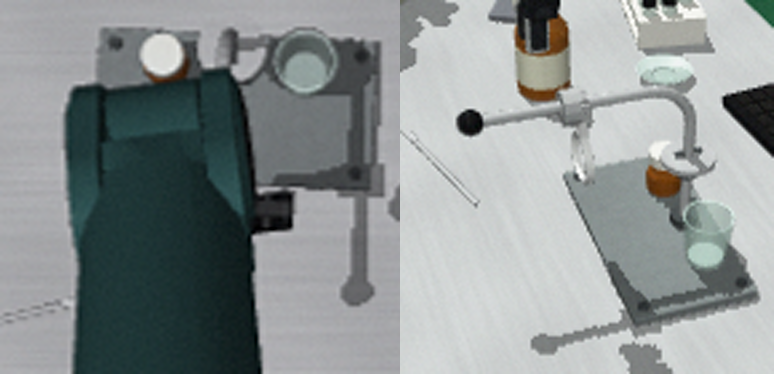

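The top view is blocked by the arm. The side view shows the finger tips over the level arm behind the boss (full picture about (283,146)), and the holder has not moved. Going down with the fork astride the rod.

Emit:
{"method": "arm_command", "body": {"targets": [0,0,0.07,0,-0.11,0.5,22,0,0,0,0,0,0.6,22,0,0,0,0,0,0.8,22,0,0,0,0,0,0.8,22,0,0,0,0,0,0.8,22,0,0,0,0,0,0,22,0,0,0,0,0,0,22]}}

```text
time_s: 6.52
tcp_pos: [0.4595, 0.0459, 0.1815]
tool_rot: [0.079, 3.14, 0.0]
force: [0.0, 0.4, -0.1]
width: 0.258
```

```bash
python3 - <<'E'
from h import *
plan(st(P,[-.063,.001,.180]),down(P[2]+np.pi));print(inv(P,get_obs()["tcp_pos"]).round(4))
E
```

```text
t 6.53 tcp [0.4595 0.0459 0.1815] w 22.1 F [ 0.   0.4 -0.1]
 turn units [ 0.    0.   -0.01]  shift units(now axes) [-4.06  0.06  0.06]  (target axes) [-4.06  0.05  0.06]
[-0.1644 -0.0003  0.1815]
```

Emit:
{"method": "arm_command", "body": {"targets": [0,0,0,-0.5,0,0,22,0,0,0,-0.35,0,0,22,0,0,0,-0.35,0,0,22,0,0,0,-0.35,0,0,22,0,0,0,-0.35,0,0,22,0,0,0,-0.35,0,0,22,0,0,0,-0.35,0,0,22,0,0,0,-0.35,0,0,22]}}

```text
time_s: 7.52
tcp_pos: [0.5336, 0.042, 0.1813]
tool_rot: [0.079, 3.141, -0.0]
force: [-3.2, 0.5, 1.7]
width: 0.259
```

```bash
python3 - <<'E'
from h import *
print(inv(P,get_obs()["tcp_pos"]).round(4))
S=snapshot("side");r=outline_of("holder","side");print([(x["confidence"],x["bbox"]) for x in r])
save("d.png",cv2.resize(S["image"][130:240,240:370],None,fx=4,fy=4,interpolation=cv2.INTER_CUBIC))
E
```

```text
[-0.0902 -0.0005  0.1813]
[(0.64, [313.9, 163.5, 324.2, 196.0])]
```

View pics/d.png

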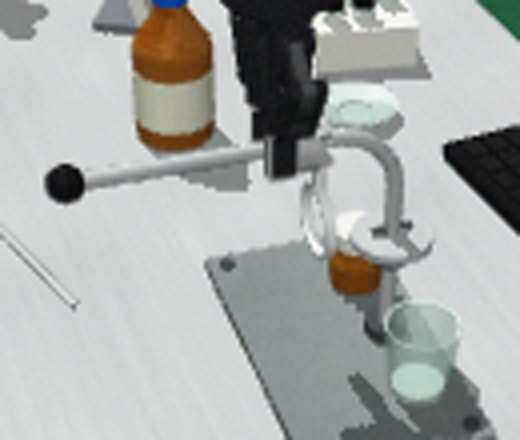

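The fork is pushing the boss and it has reached the start of the bend, with the ring still hanging. Now following the arc.

Emit:
{"method": "arm_command", "body": {"targets": [0,0,0,-0.32,0,-0.24,22,0,0,0,-0.33,0,-0.23,22,0,0,0,-0.24,0,0,22,0,0,0,-0.24,0,0,22,0,0,0,-0.24,0,0,22,0,0,0,-0.23,0,0.04,22,0,0,0,-0.23,0,0.05,22,0,0,0,-0.22,0,0.07,22]}}

```text
time_s: 8.62
tcp_pos: [0.5629, 0.0405, 0.1873]
tool_rot: [-0.076, -3.093, -0.001]
force: [-40.0, 1.9, 34.9]
width: 0.257
```

```bash
python3 - <<'E'
from h import *
print(inv(P,get_obs()["tcp_pos"]).round(4))
S=snapshot("side");r=outline_of("holder","side");print([(x["confidence"],x["bbox"]) for x in r])
save("e.png",cv2.resize(S["image"][130:240,240:370],None,fx=4,fy=4,interpolation=cv2.INTER_CUBIC))
E
```

```text
[-0.0608 -0.0007  0.1873]
[(0.72, [322.8, 160.9, 330.2, 191.9])]
```

View pics/e.png

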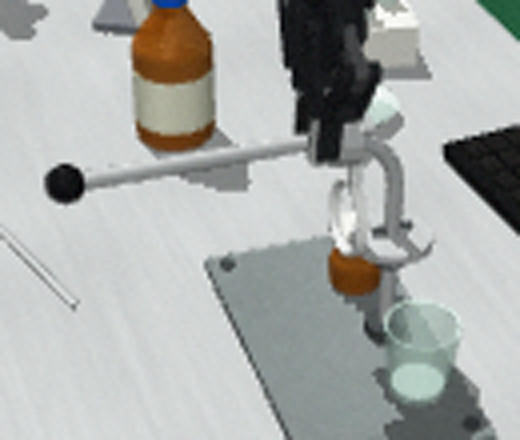

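The push has jammed at about 53 N: the fingers bear on the inner half of the face, against the turn. I'll back off, raise the tips and push on the outer half.

Emit:
{"method": "arm_command", "body": {"targets": [0,0,0,0.4,0,0,20,0,0,0,0.4,0,0,20,0,0,0,0.4,0,0,20,0,0,0,0,0,0,20]}}

```text
time_s: 9.22
tcp_pos: [0.5546, 0.0409, 0.1893]
tool_rot: [0.079, 3.139, 0.0]
force: [0.5, 0.1, 0.1]
width: 0.232
```

```bash
python3 - <<'E'
from h import *
print(inv(P,get_obs()["tcp_pos"]).round(4),get_obs()["joints"].round(2))
plan(st(P,[-.072,0,.205]),down(P[2]+np.pi))
S=snapshot("side");r=outline_of("holder","side");print([(x["confidence"],x["bbox"]) for x in r])
for ph in(0,10,20,30):
    a=np.radians(ph);c=np.array([-.05+.05*np.sin(a),.145+.05*np.cos(a)]);xx=np.array([-np.sin(a),-np.cos(a)]);t=np.array([np.cos(a),-np.sin(a)])
    q=c+xx*.064+t*.009; print(ph,"ring px",proj(S,st(P,[q[0],0,q[1]])).round(1), "ring low",proj(S,st(P,[*(q[0]+xx[0]*.029,),0,q[1]+xx[1]*.029])).round(1))
E
```

```text
[-0.0692 -0.0006  0.1893] [-0.29  0.44  0.18  2.04 -0.12  0.67  1.49]
t 9.22 tcp [0.5546 0.0409 0.1893] w 19.8 F [0.5 0.1 0.1]
 turn units [ 0.    0.01 -0.02]  shift units(now axes) [ 0.11  0.03 -0.63]  (target axes) [ 0.11  0.03 -0.63]
[(0.5, [318.5, 159.9, 335.0, 195.1])]
0 ring px [324.6 182.6] ring low [324.2 190.9]
10 ring px [323.7 183.2] ring low [321.7 191.6]
20 ring px [322.8 183.6] ring low [319.2 192. ]
30 ring px [321.8 183.9] ring low [316.7 192. ]
```

Emit:
{"method": "arm_command", "body": {"targets": [0,0,0,0.1,0,-0.25,20,0,0,0,0,0,-0.25,20,0,0,0,-0.25,0,-0.02,20,0,0,0,-0.25,0,0,20,0,0,0,-0.2,0,0,20,0,0,0,-0.2,0,0.03,20,0,0,0,-0.2,0,0.05,20]}}

```text
time_s: 10.2
tcp_pos: [0.5792, 0.0397, 0.1998]
tool_rot: [-0.079, -3.14, 0.0]
force: [0.7, -0.1, 0.8]
width: 0.232
```

```bash
python3 - <<'E'
from h import *
print(inv(P,get_obs()["tcp_pos"]).round(4))
S=snapshot("side");r=outline_of("holder","side");print([(x["confidence"],x["bbox"]) for x in r]);save("f.png",cv2.resize(S["image"][130:240,240:370],None,fx=4,fy=4,interpolation=cv2.INTER_CUBIC))
E
```

```text
[-0.0446 -0.0006  0.1998]
[(0.79, [315.9, 159.6, 336.6, 194.1])]
```

Emit:
{"method": "arm_command", "body": {"targets": [0,0,0,-0.22,0,0.08,20,0,0,0,-0.22,0,0.1,20,0,0,0,-0.2,0,0.13,20,0,0,0,-0.2,0,0.16,20,0,0,0,-0.18,0,0.18,20]}}

```text
time_s: 10.92
tcp_pos: [0.6052, 0.0385, 0.1837]
tool_rot: [0.079, 3.14, 0.0]
force: [0.5, -0.8, 3.3]
width: 0.23
```

```bash
python3 - <<'E'
from h import *
print(inv(P,get_obs()["tcp_pos"]).round(4))
S=snapshot("side");r=outline_of("holder","side");print([(x["confidence"],x["bbox"]) for x in r]);save("f.png",cv2.resize(S["image"][130:240,240:370],None,fx=4,fy=4,interpolation=cv2.INTER_CUBIC))
E
```

```text
[-0.0185 -0.0006  0.1837]
[(0.53, [313.8, 168.2, 343.8, 194.7])]
```

View pics/f.png

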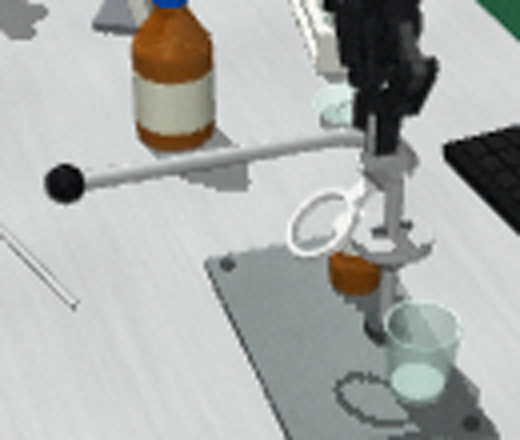

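The boss is well round the bend, about 50–60°, and the ring points under the level arm. Continuing.

Emit:
{"method": "arm_command", "body": {"targets": [0,0,0,-0.15,0,0.22,20,0,0,0,-0.13,0,0.25,20,0,0,0,-0.1,0,0.28,20,0,0,0,-0.06,0,0.28,20,0,0,0,-0.02,0,0.28,20,0,0,0,0,0,0.2,20,0,0,0,0,0,0,20]}}

```text
time_s: 11.9
tcp_pos: [0.6157, 0.0378, 0.1456]
tool_rot: [-0.079, -3.14, 0.0]
force: [0.2, -0.1, 0.1]
width: 0.234
```

```bash
python3 - <<'E'
from h import *
print(inv(P,get_obs()["tcp_pos"]).round(4))
S=snapshot("side");r=outline_of("holder","side");print([(x["confidence"],x["bbox"]) for x in r]);save("g.png",cv2.resize(S["image"][130:240,240:370],None,fx=4,fy=4,interpolation=cv2.INTER_CUBIC))
for z in(.1,.112,.13):print(z,proj(S,st(P,[-.064,0,z])),proj(S,st(P,[-.093,0,z])))
E
```

```text
[-0.008  -0.0007  0.1456]
[(0.79, [310.2, 178.0, 347.1, 196.3])]
0.1 [316.59807037 192.95104154] [306.89827243 194.85412052]
0.112 [316.69398589 189.55789589] [306.925103   191.44937983]
0.13 [316.84041842 184.37666477] [306.96619769 186.24965825]
```

View pics/g.png

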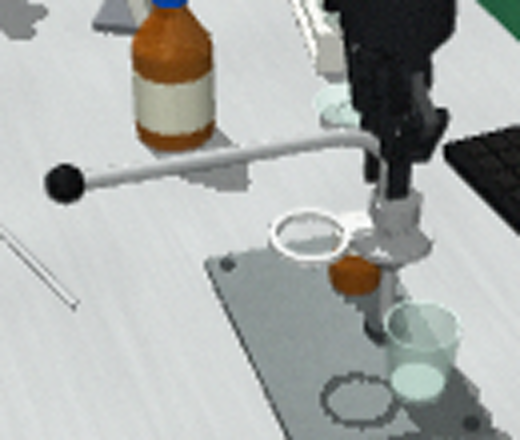

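The boss is down on the pin, with the ring level under the arm: ring centre at about (317.5,189), against (316.7,189) predicted for z 0.114. Next I withdraw the fork upwards, then tilt the shut fingers and hook the ring from the beaker side.

Emit:
{"method": "arm_command", "body": {"targets": [0,0,0,0,0,-0.5,20,0,0,0,0,0,-1,20,0,0,0,0,0,-1,20,0,0,0,0,0,-1,20,0,0,0,0,0,-1,20,0,0,0,0,-1,-0.2,0,0,0,1,0.3,-1,0,0,0,0,1,0.3,-0.9,0,0,0,0,1,0.3,-0.9,0,0,0,0,1,0,-0.9,0,0,0,0,1,0,-0.9,0,0,0,0,1,0,0,0,0]}}

```text
time_s: 13.5
tcp_pos: [0.5661, -0.0989, 0.2637]
tool_rot: [-0.905, -3.008, 0.002]
force: [0.0, 0.1, -0.1]
width: -0.004
```

Emit:
{"method": "arm_command", "body": {"targets": [0,0,1,0,0,0,0,0,0,1,0,0,0,0,0,0,1,0,0,0,0,0,0,1,0,0,0,0,0,0,1,0,0,0,0,0,0,1,0,0,0,0,0,0,1,0,0,0,0,0,0,1,0,0,0,0,0,0,1,0,0,0,0,0,0,1,0,0,0,0,0,0,1,0,0,0,0,0,0,0,0,0,0,0]}}

```text
time_s: 15.0
tcp_pos: [0.5673, -0.096, 0.2635]
tool_rot: [2.182, 2.26, -0.001]
force: [-0.1, -0.5, 0.1]
width: 0.001
```

```bash
cat >> h.py <<'E'
def tilt(deg): # stand frame: tool y=+x, tool z tilted from down towards +y
    a=np.radians(deg);s,c=np.sin(a),np.cos(a)
    return R.from_euler('z',P[2]).as_matrix()@np.array([[0,1,0],[c,0,s],[s,0,-c]],float)
E
python3 - <<'E'
from h import *
print(inv(P,get_obs()["tcp_pos"]).round(4),get_obs()["joints"].round(2))
plan(st(P,[-.064,-.066,.178]),tilt(45))
S=snapshot("side")
for c in("side",):
    r=outline_of("holder",c);print([(x["confidence"],x["bbox"]) for x in r])
E
```

```text
[-0.0498 -0.1367  0.2635] [-0.36  0.42  0.61  1.94 -0.31  0.88  0.44]
t 15.0 tcp [ 0.5673 -0.096   0.2635] w 0.0 F [-0.1 -0.5  0.1]
 turn units [-0.38  9.    0.91]  shift units(now axes) [ 2.87 -0.33  3.42]  (target axes) [-0.42 -0.57  4.42]
[(0.84, [309.8, 177.1, 344.9, 196.9])]
```

Emit:
{"method": "arm_command", "body": {"targets": [-0.04,0.9,0.09,0,0,0,0,-0.04,0.9,0.09,0,0,0,0,-0.04,0.9,0.09,0,0,0,0,-0.04,0.9,0.09,0,0,0,0,-0.04,0.9,0.09,0,0,0,0,-0.04,0.9,0.09,0,0,0,0,-0.04,0.9,0.09,0,0,0,0,-0.04,0.9,0.09,0,0,0,0,-0.04,0.9,0.09,0,0,0,0,-0.04,0.9,0.09,0,0,0,0,0,0,0,0,0,0,0]}}

```text
time_s: 16.48
tcp_pos: [0.567, -0.0972, 0.2624]
tool_rot: [-1.81, -1.722, -0.749]
force: [-0.9, 0.7, 0.2]
width: -0.0
```

```bash
python3 - <<'E'
from h import *
print(inv(P,get_obs()["tcp_pos"]).round(4),get_obs()["joints"].round(2))
plan(st(P,[-.064,-.066,.178]),tilt(45))
E
```

```text
[-0.05   -0.1379  0.2624] [ 0.21  0.57  0.34  1.87 -0.89  1.34  0.98]
t 16.48 tcp [ 0.567  -0.0972  0.2624] w -0.0 F [-0.9  0.7  0.2]
 turn units [ 0.01  0.01 -0.  ]  shift units(now axes) [-0.35 -0.56  4.42]  (target axes) [-0.35 -0.56  4.42]
```

Emit:
{"method": "arm_command", "body": {"targets": [0,0,0,-0.2,-0.3,0.9,0,0,0,0,-0.15,-0.26,0.9,0,0,0,0,0,0,0.9,0,0,0,0,0,0,0.9,0,0,0,0,0,0,0.8,0,0,0,0,0,0,0.8,0,0,0,0,0,0,0.8,0,0,0,0,0,0,0,0]}}

```text
time_s: 17.48
tcp_pos: [0.5577, 0.0071, 0.1503]
tool_rot: [-1.803, -1.724, -0.749]
force: [0.5, -0.0, -0.0]
width: 0.0
```

```bash
python3 - <<'E'
from h import *
print(inv(P,get_obs()["tcp_pos"]).round(4),get_obs()["joints"].round(2))
plan(st(P,[-.064,.004,.108]),tilt(45))
T=snapshot("top");S=snapshot("side")
print(proj(S,st(P,[-.064,0,.116])),proj(T,st(P,[-.064,0,.116])))
a=cv2.resize(T["image"][140:250,260:370],None,fx=3.6,fy=3.6,interpolation=cv2.INTER_CUBIC);b=cv2.resize(S["image"][130:240,260:370],None,fx=3.6,fy=3.6,interpolation=cv2.INTER_CUBIC)
save("i.png",np.hstack([a,b]))
E
```

```text
[-0.0644 -0.0343  0.1503] [ 0.12  0.68  0.24  2.04 -1.07  1.09  1.13]
t 17.48 tcp [0.5577 0.0071 0.1503] w 0.0 F [ 0.5 -0.  -0. ]
 turn units [-0.04 -0.02  0.03]  shift units(now axes) [-0.12  0.02  2.28]  (target axes) [-0.11  0.02  2.28]
[316.72625876 188.41608438] [306.70290788 184.5400424 ]
```

View pics/i.png

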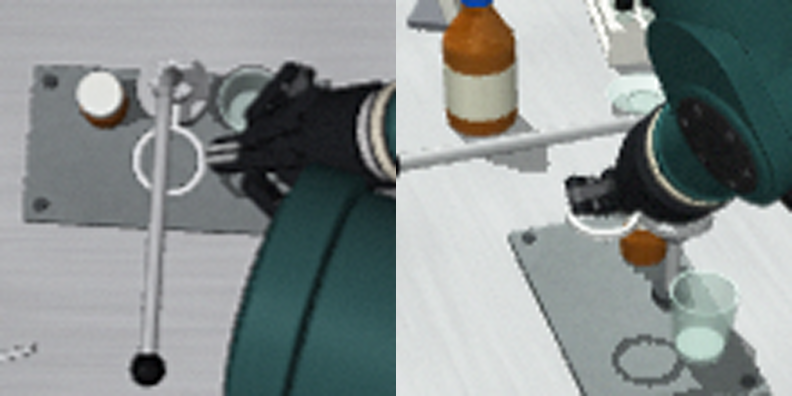

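The top view shows the ring at (307,184), as predicted, with the shut fingers just short of it on the beaker side and clear of the level arm. Going in.

Emit:
{"method": "arm_command", "body": {"targets": [0,0,0,-0.1,0,0.5,0,0,0,0,0,0,0.5,0,0,0,0,0,0,0.5,0,0,0,0,0,0,0.4,0,0,0,0,0,0,0.3,0,0,0,0,0,0,0,0]}}

```text
time_s: 18.32
tcp_pos: [0.5601, 0.0429, 0.1103]
tool_rot: [-1.805, -1.725, -0.75]
force: [0.3, 0.0, 0.2]
width: -0.0
```

```bash
python3 - <<'E'
from h import *
p0=inv(P,get_obs()["tcp_pos"]);print(p0.round(4))
T=snapshot("top");r=outline_of("holder","top");print([(x["confidence"],x["bbox"]) for x in r])
prev=np.array([-.064,-.0,.108])
M=tilt(45);Rz=R.from_euler('z',P[2]).as_matrix()
for th in(20,40,60,75,85,92):
    a=np.radians(th);q=np.array([-.064*np.cos(a)+.008*np.sin(a),-.064*np.sin(a)-.008*np.cos(a)+.006,.106])
    print(th,q.round(3),(M.T@(Rz@(q-p0))/.025).round(2));p0=q
save("tmp.png",T["image"])
E
```

```text
[-0.0638  0.0016  0.1103]
[(0.67, [300.9, 159.9, 313.4, 173.8])]
20 [-0.057 -0.023  0.106] [-0.83  0.26 -0.59]
40 [-0.044 -0.041  0.106] [-0.51  0.54 -0.51]
60 [-0.025 -0.053  0.106] [-0.34  0.75 -0.34]
75 [-0.009 -0.058  0.106] [-0.13  0.65 -0.13]
85 [ 0.002 -0.058  0.106] [-0.02  0.45 -0.02]
92 [ 0.01  -0.058  0.106] [0.02 0.31 0.02]
```

Emit:
{"method": "arm_command", "body": {"targets": [0,0,0,-0.21,0.06,-0.15,0,0,0,0,-0.21,0.06,-0.15,0,0,0,0,-0.21,0.07,-0.15,0,0,0,0,-0.2,0.07,-0.14,0,0,0,0,-0.13,0.13,-0.13,0,0,0,0,-0.13,0.13,-0.13,0,0,0,0,-0.13,0.14,-0.13,0,0,0,0,-0.12,0.14,-0.12,0,0,0,0,0,0,0,0]}}

```text
time_s: 19.55
tcp_pos: [0.5788, -0.0023, 0.1065]
tool_rot: [-1.807, -1.725, -0.751]
force: [0.1, 0.3, -0.1]
width: 0.002
```

```bash
python3 - <<'E'
from h import *
p0=inv(P,get_obs()["tcp_pos"]);print(p0.round(4),get_obs()["joints"].round(2))
S=snapshot("side");T=snapshot("top");
for c in("side","top"):
    r=outline_of("holder",c);print([(x["confidence"],x["bbox"]) for x in r])
a=cv2.resize(T["image"][140:250,260:370],None,fx=3.6,fy=3.6,interpolation=cv2.INTER_CUBIC);b=cv2.resize(S["image"][130:240,260:370],None,fx=3.6,fy=3.6,interpolation=cv2.INTER_CUBIC)
save("j.png",np.hstack([a,b]))
E
```

```text
[-0.0429 -0.0426  0.1065] [ 0.14  0.76  0.22  1.99 -1.11  1.07  1.18]
[(0.4, [321.7, 178.3, 336.4, 207.9]), (0.38, [326.4, 184.7, 326.0, 187.6])]
[(0.51, [302.2, 159.4, 327.6, 188.1])]
```

View pics/j.png

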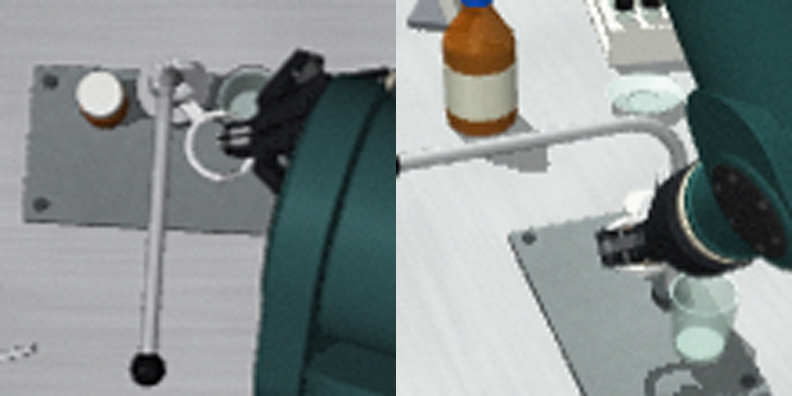

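The top view shows the ring hooked and turned about 45° towards the beaker. Continuing slowly.

Emit:
{"method": "arm_command", "body": {"targets": [0,0,0,-0.09,0.19,-0.09,0,0,0,0,-0.09,0.19,-0.09,0,0,0,0,-0.08,0.19,-0.08,0,0,0,0,-0.08,0.19,-0.08,0,0,0,0,-0.04,0.16,-0.04,0,0,0,0,-0.03,0.16,-0.03,0,0,0,0,-0.03,0.16,-0.03,0,0,0,0,-0.03,0.16,-0.03,0,0,0,0,0,0,0,0]}}

```text
time_s: 20.88
tcp_pos: [0.6129, -0.0205, 0.1064]
tool_rot: [-1.807, -1.726, -0.751]
force: [0.6, 0.6, 0.4]
width: 0.0
```

```bash
cat > look.py <<'E'
from h import *
p0=inv(P,get_obs()["tcp_pos"]);print(p0.round(4),get_obs()["force"].round(1))
S=snapshot("side");T=snapshot("top")
for n in("holder","beaker_foot"):
  for c in("side","top"):
    r=outline_of(n,c);print(n,c,[(x["confidence"],x["bbox"]) for x in r][:2])
# white ring pixels near the beaker in top
im=T["image"].astype(int)[150:205,285:355];m=(im.min(2)>195)&(im.max(2)-im.min(2)<20)
ys,xs=np.nonzero(m);print("white",len(xs),xs.mean()+285 if len(xs) else 0,ys.mean()+150 if len(xs) else 0)
for th in(60,75,90):
    a=np.radians(th);print(th,proj(T,st(P,[-.064*np.cos(a),-.064*np.sin(a),.116])).round(1),proj(S,st(P,[-.064*np.cos(a),-.064*np.sin(a),.109])).round(1))
a=cv2.resize(T["image"][140:200,280:370],None,fx=4.4,fy=4.4,interpolation=cv2.INTER_CUBIC);b=cv2.resize(S["image"][150:240,300:390],None,fx=4.4,fy=4.4,interpolation=cv2.INTER_CUBIC)
save("k.png",np.hstack([np.pad(a,((0,len(b)-len(a)),(0,0),(0,0))),b]))
E
python3 look.py
```

```text
[-0.0079 -0.0591  0.1064] [0.6 0.6 0.4]
holder side [(0.74, [330.8, 176.3, 346.5, 207.7])]
holder top [(0.75, [301.0, 156.1, 333.7, 178.7])]
beaker_foot side [(0.92, [333.5, 207.6, 356.8, 230.8]), (0.35, [251.6, 162.9, 361.8, 253.4])]
beaker_foot top [(0.31, [438.3, 169.6, 453.4, 191.9])]
white 114 298.10526315789474 166.5
60 [326.5 174.6] [334.4 199.8]
75 [329.  169.5] [340.5 200.1]
90 [330. 164.] [346.4 199.5]
```

Emit:
{"method": "arm_command", "body": {"targets": [0,0,0,0,0.1,0,0,0,0,0,0,0.1,0,0,0,0,0,0,0.1,0,0,0,0,0,0,0.1,0,0,0,0,0,0,0.1,0,0,0,0,0,0,0.1,0,0,0,0,0,0,0,0,0]}}

```text
time_s: 22.05
tcp_pos: [0.6278, -0.0207, 0.1066]
tool_rot: [-1.806, -1.725, -0.751]
force: [-0.0, 0.4, 0.2]
width: -0.002
```

```bash
python3 look.py
```

```text
[ 0.0069 -0.0586  0.1066] [-0.   0.4  0.2]
holder side [(0.48, [331.1, 180.3, 353.2, 207.7])]
holder top [(0.52, [304.6, 159.1, 319.2, 167.0])]
beaker_foot side [(0.91, [332.0, 208.3, 356.4, 232.3])]
beaker_foot top [(0.5, [318.2, 161.8, 336.6, 179.6])]
white 110 298.2090909090909 165.16363636363636
60 [326.5 174.6] [334.4 199.8]
75 [329.  169.5] [340.5 200.1]
90 [330. 164.] [346.4 199.5]
```

View pics/k.png

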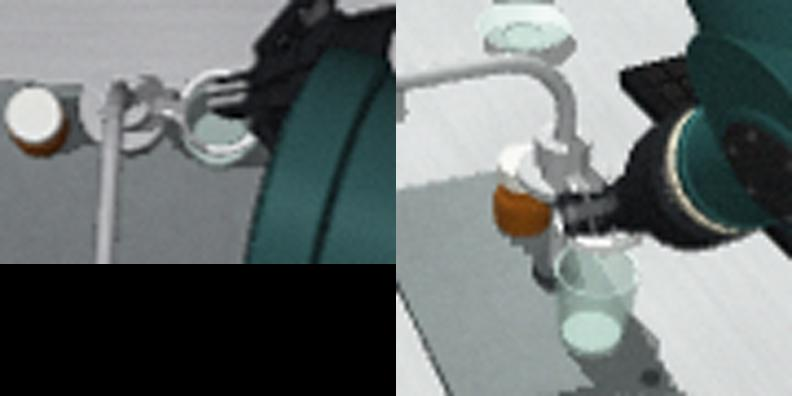

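The top view shows the ring at (330.4,166.8), a turn of about 83°. A little more to go.

Emit:
{"method": "arm_command", "body": {"targets": [0,0,0,0,0.08,0,0,0,0,0,0,0.08,0,0,0,0,0,0,0.08,0,0,0,0,0,0,0,0,0]}}

```text
time_s: 22.85
tcp_pos: [0.6334, -0.0205, 0.1066]
tool_rot: [-1.805, -1.725, -0.751]
force: [-0.9, 2.0, 0.4]
width: -0.006
```

```bash
python3 look.py | head -5
```

```text
[ 0.0125 -0.0581  0.1066] [-0.9  2.   0.4]
holder side [(0.55, [334.3, 181.3, 352.7, 206.1])]
holder top [(0.48, [303.3, 155.7, 331.0, 170.1])]
beaker_foot side [(0.67, [332.7, 206.8, 353.9, 229.8])]
beaker_foot top [(0.75, [317.4, 162.5, 337.0, 176.9]), (0.52, [424.8, 221.9, 447.5, 238.7])]
```

Emit:
{"method": "arm_command", "body": {"targets": [0,0,0,0,0.08,0,0,0,0,0,0,0.08,0,0,0,0,0,0,0,0,0]}}

```text
time_s: 23.52
tcp_pos: [0.6376, -0.021, 0.1066]
tool_rot: [-1.806, -1.725, -0.751]
force: [-0.9, 1.2, -0.7]
width: 0.001
```

```bash
python3 look.py | head -5; python3 - <<'E'
from h import *
S=snapshot("side")
a=np.arange(0,360,30)
print("boss top edge px pin/home",proj(S,st(P,[0,0,.138])).round(1),proj(S,st(P,[0,0,.131])).round(1))
save("l.png",cv2.resize(S["image"][160:220,310:370],None,fx=9,fy=9,interpolation=cv2.INTER_CUBIC))
E
```

```text
[ 0.0168 -0.0584  0.1066] [-0.9  1.2 -0.7]
holder side [(0.68, [332.9, 181.1, 351.9, 207.8])]
holder top [(0.63, [422.4, 220.3, 444.9, 238.1]), (0.57, [300.2, 156.7, 321.7, 167.5])]
beaker_foot side [(0.78, [334.5, 205.3, 354.5, 229.9])]
beaker_foot top [(0.56, [318.3, 158.3, 338.0, 180.5])]
boss top edge px pin/home [338.3 178. ] [338.1 180.1]
```

View pics/l.png

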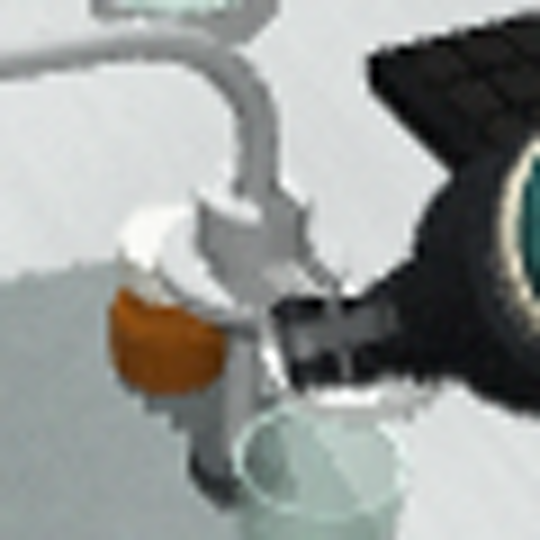

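Emit:
{"method": "arm_command", "body": {"targets": [0,0,0,0,0.08,0,0,0,0,0,0,0.08,0,0,0,0,0,0,0,0,0]}}

```text
time_s: 24.25
tcp_pos: [0.6407, -0.0203, 0.1066]
tool_rot: [-1.803, -1.724, -0.75]
force: [-4.4, 4.2, 1.1]
width: -0.003
```

```bash
python3 look.py | head -5; python3 - <<'E'
from h import *
S=snapshot("side");T=snapshot("top")
for z in(.131,.138):
    print(z,"rim L,R,back",*[proj(S,st(P,[.018*np.cos(a),.018*np.sin(a),z])).round(1) for a in np.radians([200,20,80,110])])
E
```

```text
[ 0.0198 -0.0576  0.1066] [-4.4  4.2  1.1]
holder side [(0.48, [331.7, 180.5, 358.6, 204.6]), (0.28, [321.2, 183.6, 334.9, 203.5])]
holder top [(0.51, [302.0, 158.9, 321.7, 166.6])]
beaker_foot side [(0.81, [333.1, 206.1, 356.9, 229.0]), (0.71, [333.8, 180.4, 358.1, 206.2])]
beaker_foot top [(0.72, [319.3, 158.6, 336.2, 177.8]), (0.53, [264.8, 156.0, 337.9, 245.8])]
0.131 rim L,R,back [333.4 182.3] [342.8 177.8] [336.8 176.5] [333.9 177.2]
0.138 rim L,R,back [333.5 180.3] [343.  175.8] [337.  174.4] [334.  175.2]
```

Force has risen to about 6 N, so the holder no longer turns freely and the slot is probably on the pin. Centring the fingers in the ring and withdrawing along the tool axis.

Emit:
{"method": "arm_command", "body": {"targets": [0,0,0,0,-0.2,0,0,0,0,0,0.15,-0.15,0,0,0,0,0,0,0,-0.4,0,0,0,0,0,0,-0.6,0,0,0,0,0,0,-1,0,0,0,0,0,0,-1,0,0,0,0,0,0,-1,0,0,0,0,0,0,-1,0,0,0,0,0,0,-1,0,0,-0.9,0,0,0,-0.5,0,0,-0.9,0,0,0,-0.5,0,0,-0.9,0,0,0,0,0]}}

```text
time_s: 26.15
tcp_pos: [0.6271, -0.1442, 0.2356]
tool_rot: [-1.966, -1.873, -0.555]
force: [0.8, 0.7, -0.3]
width: 0.001
```

```bash
python3 look.py; python3 - <<'E'
from h import *
S=snapshot("side");T=snapshot("top")
for z in(.109,.116): print(z,"ring",proj(S,st(P,[0,-.064,z])).round(1),proj(T,st(P,[0,-.064,z])).round(1),"rim -y,+-x",*[proj(S,st(P,[.029*np.cos(a),-.064+.029*np.sin(a),z])).round(1) for a in np.radians([-90,0,180])])
a=cv2.resize(T["image"][140:200,290:350],None,fx=6.6,fy=6.6,interpolation=cv2.INTER_CUBIC);b=cv2.resize(S["image"][165:225,310:370],None,fx=6.6,fy=6.6,interpolation=cv2.INTER_CUBIC)
save("m.png",np.hstack([a,b]))
plan([.587,-.370,.16],down(P[2]+np.pi/2))
E
```

```text
[ 0.0123 -0.1819  0.2356] [ 0.8  0.7 -0.3]
holder side [(0.63, [387.0, 298.8, 413.1, 337.5]), (0.61, [334.5, 178.4, 357.1, 204.3])]
holder top [(0.66, [303.0, 155.7, 339.6, 170.9])]
beaker_foot side [(0.79, [335.1, 206.6, 354.9, 233.6]), (0.28, [254.3, 160.4, 363.1, 255.7])]
beaker_foot top [(0.61, [321.4, 159.3, 334.7, 176.4]), (0.49, [183.6, 171.2, 212.6, 201.4])]
white 229 309.6244541484716 166.73799126637556
60 [326.5 174.6] [334.4 199.8]
75 [329.  169.5] [340.5 200.1]
90 [330. 164.] [346.4 199.5]
0.109 ring [346.4 199.5] [330.  164.5] rim -y,+-x [350.7 205.8] [356.1 197.5] [336.6 201.5]
0.116 ring [346.6 197.4] [330. 164.] rim -y,+-x [350.9 203.8] [356.3 195.5] [336.8 199.5]
t 26.55 tcp [ 0.6264 -0.1422  0.233 ] w 0.1 F [ 0.3 -0.6  0.4]
 turn units [ 0.01 -6.31  0.01]  shift units(now axes) [-9.35 -1.14 -2.32]  (target axes) [-9.18 -1.13  2.92]
```

View pics/m.png

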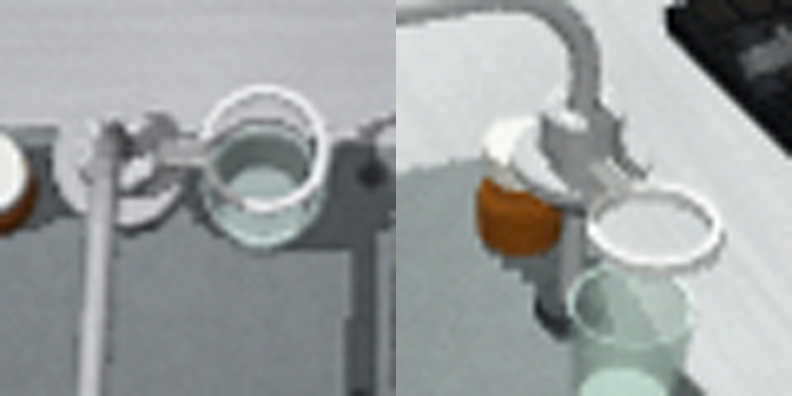

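The ring is over the beaker, a little past 90° (top (330.2,162.7), side (349.4,199.8)). The height would fit home, but also leaning on the pin. Testing it: put the shut fingers vertically in the ring and sweep back lightly, feeling whether it's locked.

Emit:
{"method": "arm_command", "body": {"targets": [0,-0.9,0,0,0,0,0,0,-0.9,0,0,0,0,0,0,-0.9,0,0,0,0,0,0,-0.9,0,0,0,0,0,0,-0.9,0,0,0,0,0,0,-0.9,0,0,0,0,0,0,-0.9,0,0,0,0,0,0,0,0,0,0,0,0]}}

```text
time_s: 27.55
tcp_pos: [0.6269, -0.1391, 0.2327]
tool_rot: [-2.269, -2.172, -0.003]
force: [0.6, -0.7, -0.6]
width: 0.004
```

```bash
python3 - <<'E'
from h import *
print(inv(P,get_obs()["tcp_pos"]).round(4),get_obs()["joints"].round(2))
plan(st(P,[.006,-.064,.150]),down(P[2]+np.pi/2))
E
```

```text
[ 0.0119 -0.1768  0.2327] [-0.29  0.56  0.66  1.82 -0.43  0.9   0.52]
t 27.55 tcp [ 0.6269 -0.1391  0.2327] w 0.3 F [ 0.6 -0.7 -0.6]
 turn units [ 0.01 -0.02  0.06]  shift units(now axes) [ 4.51 -0.21  3.32]  (target axes) [ 4.51 -0.23  3.31]
```

Emit:
{"method": "arm_command", "body": {"targets": [0,0,0.06,0.9,-0.05,0.4,0,0,0,0,0.9,-0.05,0.4,0,0,0,0,0.9,-0.05,0.4,0,0,0,0,0.9,-0.05,0.4,0,0,0,0,0.9,0,0.4,0,0,0,0,0,0,0.7,0,0,0,0,0,0,0.7,0,0,0,0,0,0,0.7,0,0,0,0,0,0,0.6,0,0,0,0,0,0,0.5,0,0,0,0,0,0,0,0]}}

```text
time_s: 28.92
tcp_pos: [0.6271, -0.0288, 0.1025]
tool_rot: [-2.279, -2.162, -0.001]
force: [-0.5, -0.7, 0.6]
width: 0.0
```

Emit:
{"method": "arm_command", "body": {"targets": [0,0,0,0,-0.1,0,0,0,0,0,0,-0.1,0,0,0,0,0,0,-0.1,0,0,0,0,0,0,-0.1,0,0,0,0,0,0,-0.1,0,0,0,0,0,0,0,0,0]}}

```text
time_s: 29.68
tcp_pos: [0.6153, -0.0277, 0.1037]
tool_rot: [2.278, 2.162, 0.003]
force: [0.7, 0.0, 0.2]
width: 0.0
```

```bash
python3 look.py | head -3
```

```text
[-0.0052 -0.0662  0.1037] [0.7 0.  0.2]
holder side [(0.64, [337.4, 185.0, 357.4, 204.7]), (0.48, [253.8, 163.1, 363.4, 252.7])]
holder top [(0.43, [432.8, 170.8, 453.2, 190.4])]
```

Emit:
{"method": "arm_command", "body": {"targets": [0,0,0,0,-0.1,0,0,0,0,0,0,-0.1,0,0,0,0,0,0,-0.1,0,0,0,0,0,0,0,0,0]}}

```text
time_s: 30.48
tcp_pos: [0.6078, -0.0273, 0.1037]
tool_rot: [2.277, 2.163, 0.003]
force: [1.2, 1.0, 0.2]
width: 0.004
```

Emit:
{"method": "arm_command", "body": {"targets": [0,0,0,0,-0.1,0,0,0,0,0,0,-0.1,0,0,0,0,0,0,0,0,0]}}

```text
time_s: 30.85
tcp_pos: [0.6035, -0.0265, 0.1038]
tool_rot: [2.277, 2.163, 0.005]
force: [2.1, 2.4, 1.4]
width: 0.0
```

```bash
python3 look.py | head -3
```

```text
[-0.017  -0.0656  0.1038] [2.1 2.4 1.4]
holder side []
holder top []
```

Emit:
{"method": "arm_command", "body": {"targets": [0,0,0,0,-0.1,0,0,0,0,0,0,-0.1,0,0,0,0,0,0,0,0,0]}}

```text
time_s: 31.52
tcp_pos: [0.5994, -0.026, 0.104]
tool_rot: [2.276, 2.162, 0.007]
force: [5.2, 4.8, 1.6]
width: -0.0
```

```bash
python3 look.py | head -1
```

```text
[-0.0211 -0.0652  0.104 ] [5.2 4.8 1.6]
```

Force rises against both directions, which points to lock. I'll back off to the middle, lift out and measure the ring's pose numerically.

Emit:
{"method": "arm_command", "body": {"targets": [0,0,0,0,0.3,0,0,0,0,0,0,0.3,0,0,0,0,0,0,0.2,0,0,0,0,0,0,0,-0.8,0,0,0,0,0,0,-0.8,0,0,0,0,0,0,-0.8,0,0,0,0,-1,0,-1,0,0,0,0,-1,0,-1,0,0,0,0,-1,0,-1,0,0,0,0,-1,0,-0.6,0,0,0,0,-1,0,0,0]}}

```text
time_s: 33.2
tcp_pos: [0.6116, -0.1545, 0.2559]
tool_rot: [2.276, 2.161, 0.006]
force: [-0.2, -0.0, -0.2]
width: 0.003
```

```bash
cat > fit.py <<'E'
from h import *
from scipy.optimize import minimize
T=snapshot("top");S=snapshot("side")
boxes=((T,(150,190,312,348)),(S,(180,222,328,368)))
def hold(th,h,lam):
    c,s=np.cos(th),np.sin(th);x=np.array([-c,-s,0]);z=np.array([0,0,1.])
    xh=x*np.cos(lam)-z*np.sin(lam);zh=z*np.cos(lam)+x*np.sin(lam);yh=np.cross(zh,xh)
    return np.array([0,0,.105+h]),xh,yh,zh
a=np.linspace(0,2*np.pi,60)
def render(s,b,th,h,lam,k=6):
    o,x,y,z=hold(th,h,lam);m=np.zeros(((b[1]-b[0])*k,(b[3]-b[2])*k),np.uint8)
    c0=o+.064*x
    def pts(r,zz): return np.array([(proj(s,st(P,c0+zz*z+r*(np.cos(t)*x+np.sin(t)*y)))-[b[2]-.5,b[0]-.5])*k for t in a]).astype(np.int32)
    for zz in(0,.004,.008): cv2.fillPoly(m,[pts(.029,zz)],255)
    i=np.full_like(m,255)
    for zz in(0,.008):
        q=np.zeros_like(m);cv2.fillPoly(q,[pts(.024,zz)],255);i&=q
    m[i>0]=0
    return cv2.resize(m,None,fx=1/k,fy=1/k,interpolation=cv2.INTER_AREA)/255.
img=[]
for s,b in boxes:
    im=s["image"][b[0]:b[1],b[2]:b[3]].astype(float);g=im.min(2);img.append(np.clip((g-150)/60,0,1))
def score(th,h,lam):
    return [np.corrcoef(render(s,b,th,h,lam).ravel(),g.ravel())[0,1] for (s,b),g in zip(boxes,img)]
res=[]
for th in np.radians(np.arange(70,111,4)):
    for h,lam in((0,0),(.0035,0),(.007,0),(.007,.08),(.007,.17),(.0035,.08)):
        q=score(th,h,lam);res.append((sum(q),q,np.degrees(th),h,lam))
res.sort(key=lambda r:-r[0])
for r in res[:8]: print(np.round(r[0],3),np.round(r[1],3),r[2:])
E
python3 fit.py
```

```text
0.468 [0.237 0.23 ] (np.float64(110.0), 0.007, 0.17)
0.458 [0.241 0.217] (np.float64(106.0), 0.007, 0.17)
0.455 [0.235 0.22 ] (np.float64(106.0), 0.0035, 0.08)
0.451 [0.232 0.219] (np.float64(106.0), 0, 0)
0.45 [0.222 0.228] (np.float64(110.0), 0.0035, 0.08)
0.448 [0.217 0.231] (np.float64(110.0), 0, 0)
0.438 [0.229 0.209] (np.float64(106.0), 0.0035, 0)
0.436 [0.217 0.219] (np.float64(110.0), 0.007, 0.08)
```

```bash
python3 - <<'E'
from h import *
T=snapshot("top");S=snapshot("side")
for s,b in((T,(150,178,314,346)),(S,(184,214,330,366))):
    g=s["image"][b[0]:b[1],b[2]:b[3]].min(2)//10
    print(b)
    for r in g: print(" ".join("%2d"%v for v in r))
E
```

```text
(150, 178, 314, 346)
19 19 19 19 19 19 19 19 19 19 19 19 19 19 19 19 18 19 19 19 19 19 18 19 18 18 18 18 18 18 18 18
19 19 19 19 19 19 19 19 19 19 19 19 18 19 19 19 19 19 19 18 18 18 18 18 18 18 18 18 18 18 18 18
19 19 19 19 19 19 19 19 19 19 19 19 19 19 19 19 19 18 18 18 18 18 18 18 18 18 18 18 18 18 18 18
19 19 19 19 19 19 19 19 19 19 19 19 19 19 19 19 19 19 19 18 19 19 19 19 18 19 18 18 18 18 18 19
19 19 19 19 19 19 19 19 19 19 19 19 19 19 19 19 19 19 19 19 19 19 19 19 18 18 18 19 19 19 19 17
19 19 19 19 19 19 19 19 19 19 19 19 19 19 19 19 19 19 19 19 19 19 19 19 19 19 19 19 19 19 17 10
19 19 19 19 19 19 19 19 19 19 19 19 19 19 19 19 19 19 19 19 18 19 18 19 19 19 18 18 19 19 12  4
13 17 19 19 19 19 18 18 19 18 19 19 19 19 19 18 18 18 19 18 19 18 18 18 18 18 19 18 19 13  5  2
11 12 15 18 19 19 19 19 19 19 19 19 17 17 18 19 20 18 15 17 19 18 18 19 18 18 18 19 15  6  2  2
12 11 12 18 19 20 20 19 19 19 18 22 23 23 23 23 23 23 23 23 17 17 19 19 19 19 19 15  7  2  2  3
11 12 11 13 14 13 16 17 16 17 22 21 18 14 13 13 14 14 15 21 23 20 19 19 19 19 17  9  2  2  2  2
12 12 12 12 13 10  9  8
[... 4169 characters left out ...]
6 16 17 19 21 21 20 21 20 21 21 20 21 20 20 20 20 21
14  8  7  8  9 12 15 16 10 11 11 13 15 15 14 16 15 17 18 17 17 17 16 21 21 20 20 21 20 20 20 20 20 20 20 20
15  9  7  7  9 12 18 12  9 11 11 13 15 15 15 15 17 17 18 17 17 17 17 16 21 20 21 20 20 21 20 20 21 21 21 20
14  6  7  7  8 11 18 10  9 11 11 12 15 15 15 16 15 17 17 17 17 17 17 17 20 21 21 20 21 21 20 21 21 21 21 20
14  3  7  7  7  8 16  8  9  9 10 11 15 15 15 15 15 17 17 17 17 17 17 17 18 21 21 21 21 21 20 20 20 21 21 20
14  4  4  6  7  7 15 11  9  9  9 11 14 15 14 15 15 15 17 17 17 17 17 17 20 19 21 21 21 20 21 20 21 21 21 21
14 10  4  4  4  5  7 12  9  9 10 11 12 15 15 15 15 15 16 17 17 16 17 17 21 20 21 21 21 21 21 20 21 20 21 21
```

```bash
cat > patch.py <<'E'
s=open("fit.py").read()
s=s.replace("np.clip((g-150)/60,0,1)","np.clip((g-212)/15,0,1)").replace("(150,190,312,348)","(152,186,317,345)").replace("(180,222,328,368)","(186,216,330,364)")
s=s.replace("for zz in(0,.004,.008): cv2","for zz in(.008,): cv2").replace("for zz in(0,.008):\n","for zz in(.008,):\n")
s=s.split("res=[]")[0]+'''
for h in(0,.0035,.007):
  for lam in(0,.08,.16):
    best=max(((score(np.radians(t),h,lam),t) for t in np.arange(66,106,2.)),key=lambda r:sum(r[0]));b2=[max(((score(np.radians(t),h,lam)[i]),t) for t in np.arange(66,106,2.)) for i in(0,1)]
    print(h,lam,np.round(best[0],3),best[1],np.round(b2,2).tolist())
'''
open("fit.py","w").write(s)
E
python3 patch.py; python3 fit.py
```

```text
0 0 [0.401 0.761] 80.0 [[0.4, 80.0], [0.76, 80.0]]
0 0.08 [0.353 0.314] 82.0 [[0.35, 82.0], [0.31, 82.0]]
0 0.16 [0.334 0.094] 82.0 [[0.33, 82.0], [0.16, 86.0]]
0.0035 0 [0.413 0.358] 80.0 [[0.41, 80.0], [0.36, 78.0]]
0.0035 0.08 [0.369 0.531] 80.0 [[0.37, 80.0], [0.53, 80.0]]
0.0035 0.16 [0.357 0.263] 82.0 [[0.36, 82.0], [0.27, 84.0]]
0.007 0 [0.396 0.094] 78.0 [[0.4, 78.0], [0.11, 76.0]]
0.007 0.08 [0.393 0.655] 80.0 [[0.39, 80.0], [0.65, 80.0]]
0.007 0.16 [0.334 0.389] 82.0 [[0.35, 80.0], [0.39, 82.0]]
```

```bash
sed -e 's/^for h in(0,.0035,.007):/for h in(0,.003,.007):/' -e 's/for lam in(0,.08,.16)/for lam in(-.04,-.02,0,.02,.04,.06,.1,.12)/' fit.py > fit2.py; python3 fit2.py
```

```text
0 -0.04 [0.409 0.396] 80.0 [[0.41, 80.0], [0.4, 80.0]]
0 -0.02 [0.408 0.619] 80.0 [[0.41, 80.0], [0.62, 80.0]]
0 0 [0.391 0.764] 80.0 [[0.39, 80.0], [0.76, 80.0]]
0 0.02 [0.375 0.715] 80.0 [[0.37, 80.0], [0.71, 80.0]]
0 0.04 [0.333 0.535] 82.0 [[0.36, 80.0], [0.54, 82.0]]
0 0.06 [0.339 0.415] 82.0 [[0.34, 82.0], [0.41, 82.0]]
0 0.1 [0.343 0.244] 82.0 [[0.34, 82.0], [0.26, 84.0]]
0 0.12 [0.344 0.178] 82.0 [[0.34, 82.0], [0.22, 84.0]]
0.003 -0.04 [0.379 0.172] 78.0 [[0.4, 80.0], [0.17, 78.0]]
0.003 -0.02 [0.409 0.254] 80.0 [[0.41, 80.0], [0.27, 78.0]]
0.003 0 [0.402 0.413] 80.0 [[0.4, 80.0], [0.41, 78.0]]
0.003 0.02 [0.395 0.646] 80.0 [[0.4, 80.0], [0.65, 80.0]]
0.003 0.04 [0.386 0.739] 80.0 [[0.39, 80.0], [0.74, 80.0]]
0.003 0.06 [0.372 0.647] 80.0 [[0.37, 80.0], [0.65, 80.0]]
0.003 0.1 [0.335 0.424] 82.0 [[0.33, 82.0], [0.42, 82.0]]
0.003 0.12 [0.339 0.364] 82.0 [[0.34, 82.0], [0.36, 82.0]]
0.007 -0.04 [0.419 0.018] 78.0 [[0.42, 78.0], [0.07, 74.0]]
0.007 -0.02 [0.407 0.052] 78.0 [[0.41, 78.0], [0.09, 74.0]]
0.007 0 [0.385 0.095] 78.0 [[0.39, 78.0], [0.11, 76.0]]
0.007 0.02 [0.368 0.194] 78.0 [[0.38, 80.0], [0.19, 78.0]]
0.007 0.04 [0.387 0.321] 80.0 [[0.39, 80.0], [0.34, 78.0]]
0.007 0.06 [0.391 0.531] 80.0 [[0.39, 80.0], [0.53, 80.0]]
0.007 0.1 [0.37  0.634] 80.0 [[0.37, 80.0], [0.63, 80.0]]
0.007 0.12 [0.359 0.516] 80.0 [[0.36, 80.0], [0.52, 80.0]]
```

Ring fit: home (lift 0, no lean) fits best, and the turning range of about 80–94° matches the slot's play (±6°). The ring now sits at about 80°, near the 0.17 rad limit, so I'll nudge it back to the middle.

```bash
python3 - <<'E'
from h import *
plan(st(P,[-.006,-.063,.150]),down(P[2]+np.pi/2))
E
```

```text
t 33.6 tcp [ 0.6111 -0.1512  0.253 ] w 0.3 F [-0.5  0.6 -0.1]
 turn units [ 0.01 -0.02 -0.01]  shift units(now axes) [ 5.06 -0.12  4.13]  (target axes) [ 5.07 -0.11  4.12]
```

Emit:
{"method": "arm_command", "body": {"targets": [0,0,0,1,-0.1,0.6,0,0,0,0,1,0,0.7,0,0,0,0,1,0,0.7,0,0,0,0,1,0,0.7,0,0,0,0,1,0,0.7,0,0,0,0,0,0,0.7,0,0,0,0,0,0,0.7,0,0,0,0,0,0,0.7,0,0,0,0,0,0,0.6,0,0,0,0,0,0,0.6,0,0,0,0,0,0,0,0]}}

```text
time_s: 34.98
tcp_pos: [0.6145, -0.0281, 0.0848]
tool_rot: [-2.279, -2.162, -0.0]
force: [-0.9, -0.3, 0.0]
width: 0.001
```

```bash
python3 - <<'E'
from h import *
o=get_obs();print(inv(P,o["tcp_pos"]).round(4),o["force"].round(1))
E
```

```text
[-0.006  -0.0666  0.0848] [-0.9 -0.3  0. ]
```

Emit:
{"method": "arm_command", "body": {"targets": [0,0,0,0,0.1,-0.3,0,0,0,0,0,0.12,-0.2,0,0,0,0,0,0.12,0,0,0,0,0,0,0.12,0,0,0,0,0,0,0.12,0,0,0,0,0,0,0.06,0,0,0,0,0,0,0,0,0,0,0,0,0,-0.25,0,0,0,0,0,0,-0.2,0,0]}}

```text
time_s: 36.1
tcp_pos: [0.6194, -0.0285, 0.0986]
tool_rot: [2.278, 2.162, 0.002]
force: [0.7, -0.1, -0.4]
width: -0.003
```

Emit:
{"method": "arm_command", "body": {"targets": [0,0,0,0,0,-0.6,0,0,0,0,0,0,-0.8,0,0,0,0,0,0,-0.8,0,0,0,0,-1,-0.1,-1,50,0,0,0,-1,-0.1,-1,85,0,0,0,-1,-0.1,-1,85,0,0,0,-1,-0.1,-0.6,85,0,0,0,-1,-0.1,0,85,0,0,0,-1,-0.1,0,85,0,0,0,-1,-0.1,0,85,0,0,0,-1,-0.1,0,85,0,0,0,-1,-0.1,0,85]}}

```text
time_s: 37.6
tcp_pos: [0.5853, -0.253, 0.2439]
tool_rot: [2.278, 2.162, 0.003]
force: [0.4, -0.3, -0.4]
width: 0.996
```

```bash
sed -i -e 's/^for h in(0,.0035,.007):/for h in(0,.007):/' -e 's/for lam in(0,.08,.16)/for lam in(0,.02,.1)/' fit.py; python3 fit.py; cat > fun.py <<'E'
from h import *
S=snapshot("side");T=snapshot("top")
for c,s in(("side",S),("top",T)):
    for r in outline_of("funnel_mid",c)[:4]:
        m=np.array(r["region"]);ys,xs=np.nonzero(m)
        if len(xs): print(c,round(r["confidence"],2),np.round(r["bbox"],1),s["image"][ys,xs].mean(0).round())
print("model top bbox / side bbox for (.587,-.370)")
for s in(T,S):
    p=[.587,-.370];q=np.array([proj(s,[p[0]+rr*np.cos(a),p[1]+rr*np.sin(a),z]) for rr,z in((.03,.075),(.03,.043),(.017,0)) for a in np.linspace(0,6.28,40)])
    print(q.min(0).round(1),q.max(0).round(1))
plan([.587,-.370,.15],down(P[2]+np.pi/2))
E
python3 fun.py
```

```text
0 0 [0.637 0.518] 92.0 [[0.64, 92.0], [0.56, 90.0]]
0 0.02 [0.635 0.571] 92.0 [[0.64, 92.0], [0.57, 92.0]]
0 0.1 [0.621 0.198] 94.0 [[0.62, 94.0], [0.24, 98.0]]
0.007 0 [ 0.617 -0.001] 90.0 [[0.62, 90.0], [0.17, 80.0]]
0.007 0.02 [0.599 0.078] 90.0 [[0.6, 90.0], [0.22, 82.0]]
0.007 0.1 [0.624 0.432] 92.0 [[0.62, 92.0], [0.45, 90.0]]
side 0.89 [388.9 298.2 418.2 334.8] [188. 185. 173.]
side 0.72 [377.9 258.5 408.  293.6] [ 90.  40. 120.]
top 0.46 [396.2 153.7 405.4 163.2] [ 88.  54. 112.]
model top bbox / side bbox for (.587,-.370)
[432.6 168.5] [455.8 190. ]
[385.2 297.6] [415.7 335.7]
t 37.9 tcp [ 0.5861 -0.2501  0.2433] w 85.1 F [ 0.4 -0.4  0. ]
 turn units [ 0.02 -0.02 -0.02]  shift units(now axes) [-4.79  0.27  3.72]  (target axes) [-4.79  0.27  3.73]
```

The ring is now at about 91° and home. The side detector picks out the white funnel (mean colour 188,185,173) as distinct from the purple one (90,40,120), and its box agrees with the model at (0.586,-0.371). Going to grasp it.

Emit:
{"method": "arm_command", "body": {"targets": [0,0,0,-1,0.05,0.3,85,0,0,0,-1,0.05,0.3,85,0,0,0,-1,0.05,0.3,85,0,0,0,-1,0.05,0.6,85,0,0,0,-0.84,0.05,0.6,85,0,0,0,0,0,1,85,0,0,0,0,0,1,85,0,0,0,0,0,1,85,0,0,0,0,0,1,85,0,0,0,0,0,0.8,85,0,0,0,0,0,0.6,85,0,0,0,0,0,0,85]}}

```text
time_s: 39.4
tcp_pos: [0.5856, -0.372, 0.0547]
tool_rot: [-2.277, -2.163, -0.003]
force: [-0.4, 0.6, -0.1]
width: 0.992
```

```bash
python3 - <<'E'
from h import *
plan([.586,-.371,.048],down(P[2]+np.pi/2))
E
```

```text
t 39.4 tcp [ 0.5856 -0.372   0.0547] w 84.7 F [-0.4  0.6 -0.1]
 turn units [ 0.   -0.02 -0.03]  shift units(now axes) [0.04 0.01 0.27]  (target axes) [0.04 0.01 0.27]
```

Emit:
{"method": "arm_command", "body": {"targets": [0,0,0,0,0,0.25,70,0,0,0,0,0,0,55,0,0,0,0,0,0,50,0,0,0,0,0,0,50,0,0,0,0,0,0,50,0,0,0,0,0,0,50], "force": 30}}

```text
time_s: 40.15
tcp_pos: [0.5862, -0.3731, 0.05]
tool_rot: [2.277, 2.162, 0.003]
force: [0.1, -0.6, 2.5]
width: 0.678
```

```bash
python3 - <<'E'
from h import *
plan(st(P,[0,-.064,.22]),down(P[2]+np.pi/2))
E
```

```text
t 40.15 tcp [ 0.5862 -0.3731  0.05  ] w 57.9 F [ 0.1 -0.6  2.5]
 turn units [ 0.03 -0.   -0.04]  shift units(now axes) [13.95  0.67 -6.79]  (target axes) [13.94  0.69 -6.8 ]
```

The grip stopped at 58 mm, on the 60 mm bowl. Lifting and carrying it.

Emit:
{"method": "arm_command", "body": {"targets": [0,0,0,0,0,-0.4,50,0,0,0,0,0,-0.8,50,0,0,0,0,0,-1,50,0,0,0,0,0,-1,50,0,0,0,0,0,-1,50,0,0,0,0,0,-1,50,0,0,0,0.5,0.05,-1,50,0,0,0,0.8,0.05,-0.6,50,0,0,0,1,0.05,0,50,0,0,0,1,0.05,0,50,0,0,0,1,0.05,0,50,0,0,0,1,0.05,0,50]}}

```text
time_s: 41.65
tcp_pos: [0.6002, -0.239, 0.2208]
tool_rot: [2.277, 2.163, 0.005]
force: [-0.1, -0.0, -0.6]
width: 0.677
```

Emit:
{"method": "arm_command", "body": {"targets": [0,0,0,1,0.05,0,50,0,0,0,1,0.05,0,50,0,0,0,1,0.05,0,50,0,0,0,1,0.05,0,50,0,0,0,1,0.05,0,50,0,0,0,1,0.05,0,50,0,0,0,0.8,0.05,0,50,0,0,0,0.7,0.05,0,50,0,0,0,0.5,0,0,50,0,0,0,0,0,0,50]}}

```text
time_s: 42.9
tcp_pos: [0.6205, -0.0406, 0.2197]
tool_rot: [2.276, 2.164, 0.003]
force: [-0.3, -1.1, -1.8]
width: 0.677
```

```bash
python3 - <<'E'
from h import *
plan(st(P,[0.000,-.064,.165]),down(P[2]+np.pi/2))
S=snapshot("side");o=get_obs();t=o["tcp_pos"]
for r in outline_of("funnel_mid","side")[:3]: print(round(r["confidence"],2),np.round(r["bbox"],1))
q=np.array([proj(S,[t[0]+rr*np.cos(a),t[1]+rr*np.sin(a),t[2]-.05+z]) for rr,z in((.03,.075),(.03,.043),(.017,0)) for a in np.linspace(0,6.28,40)])
print("model",q.min(0).round(1),q.max(0).round(1))
E
```

```text
t 42.9 tcp [ 0.6205 -0.0406  0.2197] w 57.8 F [-0.3 -1.1 -1.8]
 turn units [ 0.02 -0.01 -0.02]  shift units(now axes) [ 0.59 -0.03  2.19]  (target axes) [ 0.59 -0.02  2.19]
0.9 [343.6 155.2 366.  187.3]
0.68 [381.5 259.5 409.5 291.7]
0.65 [251.6 163.3 362.1 253.6]
model [340.3 154. ] [365.2 188.6]
```

Emit:
{"method": "arm_command", "body": {"targets": [0,0,0,0.3,0,0.3,50,0,0,0,0.29,0,0.4,50,0,0,0,0,0,0.5,50,0,0,0,0,0,0.5,50,0,0,0,0,0,0.5,50,0,0,0,0,0,0.25,50,0,0,0,0,0,0.2,50,0,0,0,0,0,0.2,50,0,0,0,0,0,0.2,50,0,0,0,0,0,0,50]}}

```text
time_s: 44.25
tcp_pos: [0.6211, -0.0269, 0.1433]
tool_rot: [2.278, 2.162, 0.002]
force: [-0.2, 0.4, -0.4]
width: 0.679
```

```bash
python3 - <<'E'
from h import *
plan(st(P,[0.000,-.064,.128]),down(P[2]+np.pi/2));print(inv(P,get_obs()["tcp_pos"]))
E
```

```text
t 44.25 tcp [ 0.6211 -0.0269  0.1433] w 58.0 F [-0.2  0.4 -0.4]
 turn units [ 0.02 -0.01 -0.04]  shift units(now axes) [ 0.05 -0.02  0.61]  (target axes) [ 0.05 -0.02  0.61]
[ 0.00059209 -0.06514296  0.14331743]
```

The stem is in the ring (foot about 0.093) with no contact. Lowering the last 15 mm gently.

Emit:
{"method": "arm_command", "body": {"targets": [0,0,0,0.04,0,0.12,50,0,0,0,0,0,0.12,50,0,0,0,0,0,0.12,50,0,0,0,0,0,0.12,50,0,0,0,0,0,0.08,50,0,0,0,0,0,0,50]}}

```text
time_s: 45.0
tcp_pos: [0.6218, -0.0268, 0.1299]
tool_rot: [2.277, 2.16, 0.003]
force: [0.4, -2.3, 1.4]
width: 0.679
```

Emit:
{"method": "arm_command", "body": {"targets": [0,0,0,0,0,0.06,50,0,0,0,0,0,0.06,50,0,0,0,0,0,0,50]}}

```text
time_s: 45.38
tcp_pos: [0.6224, -0.0279, 0.1279]
tool_rot: [2.277, 2.159, 0.004]
force: [-0.1, -2.8, 5.8]
width: 0.676
```

Fz is 5.8 N at z 0.128, which is the predicted height, so the funnel is on its cone. Releasing.

Emit:
{"method": "arm_command", "body": {"targets": [0,0,0,0,0,0,60,0,0,0,0,0,0,64,0,0,0,0,0,0,72,0,0,0,0,0,0,80,0,0,0,0,0,0,80,0,0,0,0,0,0,80]}}

```text
time_s: 46.12
tcp_pos: [0.6214, -0.026, 0.1266]
tool_rot: [2.278, 2.162, 0.003]
force: [0.1, -0.1, -1.4]
width: 0.934
```

Emit:
{"method": "arm_command", "body": {"targets": [0,0,0,0,0,-0.3,80,0,0,0,0,0,-0.5,80,0,0,0,0,0,-0.8,80,0,0,0,0,0,-1,80,0,0,0,0,0,-1,80,0,0,0,-0.5,0,-1,80,0,0,0,-1,0,-0.5,80,0,0,0,-1,0,0,80,0,0,0,-1,0,0,80,0,0,0,-1,0,0,80,0,0,0,-1,0,0,80,0,0,0,0,0,0,80]}}

```text
time_s: 47.62
tcp_pos: [0.6127, -0.1677, 0.2548]
tool_rot: [2.283, 2.154, 0.001]
force: [0.6, -0.3, -0.2]
width: 0.936
```

```bash
python3 - <<'E'
from h import *
print(get_obs()["tcp_pos"],get_obs()["time_s"])
S=snapshot("side");T=snapshot("top")
c=[.001,-.064];fz=.078
def model(s,z0,lean=0):
    return np.array([proj(s,st(P,[c[0]+rr*np.cos(a),c[1]+rr*np.sin(a),z0+z])) for rr,z in((.03,.075),(.03,.043),(.017,0)) for a in np.linspace(0,6.28,60)])
for n,s in(("side",S),("top",T)):
    q=model(s,fz);print(n,"model",q.min(0).round(1),q.max(0).round(1))
    for l in("funnel_mid","beaker_foot","holder","amber_mid"):
        for r in outline_of(l,n)[:3]: print("  ",l,round(r["confidence"],2),np.round(r["bbox"],1))
# rim ellipse in side: white mask around model rim
for n,s in(("side",S),("top",T)):
    q=model(s,fz);lo=q.min(0).astype(int)-4;hi=q.max(0).astype(int)+4
    for r in outline_of("funnel_mid",n):
        m=np.array(r["region"]).astype(np.uint8);ys,xs=np.nonzero(m)
        if len(xs) and lo[0]<xs.mean()<hi[0] and lo[1]<ys.mean()<hi[1]:
            print(n,"centroid",xs.mean().round(1),ys.mean().round(1),"model hull", (lambda h:(cv2.moments(h)["m10"]/cv2.moments(h)["m00"],cv2.moments(h)["m01"]/cv2.moments(h)["m00"]))(cv2.convexHull(q.astype(np.float32))))
save("z.png",S["image"][150:250,300:400])
E
```

```text
[ 0.61266454 -0.16773579  0.25482723] 47.625
side model [336.1 180. ] [359.2 212. ]
   funnel_mid 0.81 [378.3 260.2 408.4 290. ]
   funnel_mid 0.78 [340.  179.3 360.  210.5]
   funnel_mid 0.35 [333.7 176.9 355.9 207.7]
   beaker_foot 0.76 [333.7 208.8 357.  230.5]
   holder 0.46 [333.2 181.6 356.1 205.1]
   amber_mid 0.45 [321.4 184.9 334.7 204.1]
top model [319.5 150.3] [340.9 173.4]
   funnel_mid 0.88 [318.2 150.1 341.7 174.6]
   funnel_mid 0.63 [400.5 152.8 415.1 170.1]
   holder 0.43 [301.5 157.  318.7 167.3]
   amber_mid 0.48 [278.1 159.6 293.4 178.2]
   amber_mid 0.32 [269.1 155.4 325.6 199.9]
side centroid 347.4 193.3 model hull (347.2162291063492, 194.76071248158897)
side centroid 341.3 194.9 model hull (347.2162291063492, 194.76071248158897)
top centroid 329.4 160.8 model hull (330.1366290098093, 161.79311089125628)
```

The boxes agree with the model in both views: top centroid (329.4,160.8) against (330.1,161.8), side (347.4,193.3) against (347.2,194.8). Handing in.

```bash
python3 -c "
from workcell import *
print(job_done())"
```

```text
the job is handed in; nothing more can be done
None
```

I handed the job in at about 48 s of the 72 s allowed. As far as my last checks show, the holder is home on the seat over the beaker and the white funnel hangs upright in its ring. The hand-in gives no verdict.

**What I did:**
- **Bend:** I pushed the holder round the bend with the open fingers astride the rod. One push jammed at about 53 N, and I backed off and pushed on the outer half of the boss. The limits are 40 N for pressing with the arm or gripper body and 120 N at the wrist. It was the fingers that pushed, so I took it as inside the limits but could not confirm that.
- **Swing:** I hooked the ring with the shut fingers and swung it to the beaker side. Force rose in both directions of turn, which showed the slot was on the pin. I then nudged the ring back to the middle of its play.
- **Funnel:** I gripped the white funnel, not the purple one, lowered it until its cone touched, opened the fingers and moved clear.

**Last checks:**
- **Holder:** The ring picture fit gave about 91–92° of turn, with no lift and little or no lean. The funnel touched at tool height 0.128 m as predicted; a holder still up on its pin would have put that 7 mm higher.
- **Funnel:** Its outline is within about 1.5 pixels of the predicted hanging pose in both views.
- **Beaker:** Its outline stayed put through the job, but this was not a precise measurement.

**Weak or in disagreement:**
- While the holder was being swung, a single ring height could also have meant it was leaning on the pin. The force sweeps and the touch height decided for home.
- A second, low-confidence funnel detection in the side view disagreed by about 6 pixels.
- The 12 viewable pictures were used up before the funnel was placed, so that step was checked by numbers only.

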